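# Set the timing of a strapping machine's drive unit

### The arm

A 6-joint arm with a two-finger parallel gripper is mounted at the origin on the work surface. World frame = base frame: x ahead of the robot, y to its left, z up, the work surface at z = 0. Lengths are in m, angles in rad, forces in N, time in s.
With the tool pointing down it reaches from about 0.35 to 0.85 m from the base axis. Payload 8.1 kg.
Tool frame: the origin (TCP) lies midway between the tips of the shut fingers; the grasp point (between the pads) lies 19 mm behind it; z points along the fingers, y is the line along which they close (so a half turn about z gives the same grasp; the last joint's range is limited). The gripper opens to 93 mm and grips with 3 to 60 N. Pads are 15 mm wide; open, the fingers measure 128 mm over their backs; the gripper's body (75 mm by 188 mm) begins 65 mm behind the grasp point.
Start: joints at [-1.288, 0.13, 1.488, -0, 1.523, -0.085], TCP at [0.216, -0.56, 0.219] pointing down, gripper open.
Joint ranges: [-2.96, 2.96], [-0.89, 2.26], [0.02, 2.5], [-1.34, 4.48], [0, 2.73], [-2.66, 2.66]. Speed limits (rad/s): [2.39, 2.39, 2.79, 3.14, 3.14, 3.14].

### API

Orientations are given as a unit quaternion [x, y, z, w].
In Python, from bench import env gives the robot as it stands. The module is installed in compiled form; this text tells all that it offers.
- The arm moves only by the tool servo_tool, never from a script. Its argument "plan" is a list of rows, each a list of 6 numbers: the shift along the tool's x, y, z normalised to -1 to 1, where 1 is 0.1 m, then the turn, a rotation vector about the tool's x, y, z normalised to -1 to 1, where 1 is 2 rad. A call has exactly 5 rows; each row is the pose to reach, as a shift and turn from the pose commanded when the call began, along the tool's axes at that moment; what a row does not reach only later rows make up. A row lasts 1/8 s, in which the tool goes at most 62.5 mm and 10.7 degrees, less where a joint would pass 70% of its speed; a pose out of reach is approached as far as the arm can. A call with a number of a shift or a turn outside -1 to 1 is refused whole. A call with a gripper value outside its range is refused whole. "claw" is the opening, from -1 (shut) to 1 (fully open), set as the call begins (left out, the last holds). The fingers move at their own pace and stop on an object; the grip force is fixed at half the most. Time passes only in rows, so rows that repeat a pose let the fingers close, or fill a call up. It gives the time, the measured TCP pose, the force, the opening and the grip force at its end, in the units of the state.
- env.state(): the state, without advancing time (a new reading comes with each control period).
- env.grab_frame(name): name is "side" or "top"; returns (picture, depth): 480x640x3 uint8, red, green, blue; 480x640 float32, m along the optical axis (not along the pixel's ray), 0 where there is no reading.
- env.camera_model(name): a dict with "intrinsics" (3x3 intrinsics, pixels), "cam_to_world" (4x4, takes a point from camera to world coordinates). Camera axes: x right, y up, looking along -z (the intrinsics and any distortion apply to the point x, -y, -z); pixel columns grow to the right and rows downward; lengths in m; the calibration is good to about 2 mm. A picture is of the moment at which its call begins. camera_model takes no time and is no camera call.
- env.job_done(): hands the job in; it is judged then, once.
The state is a dict: "time_s": time; "joint_pos": joint angles; "qvel": joint speeds; "tau": joint torques, N m; "tool_pos": TCP position; "tcp_rot": TCP orientation; "contact_force": force on the tool from outside, world axes, zero at the start; "moment": the same for the moment, N m; "opening": finger opening in m; "finger_force": force on a finger pad.
Only numpy, scipy, OpenCV 4.12 (cv2) and the standard library are available. Lean on these libraries where they do the work, as an engineer would, in place of code of your own. Each camera call takes 0.05 s, during which the arm holds its last target. There are 200 camera calls.

### The job

With a finger, push the spoked wheel on top of the drive unit round (either way) by its spokes until its long pointed spoke points straight at the upright timing post, and leave it standing there. Then push the lock lever at the end of the unit's base plate across, all the way to its stop pin. Do not lift the wheel on its shaft, and leave the bearing ring, the rubber roller, the spray can and the spanner where they are.

Things in the scene. Friction and masses are not known exactly. Their poses are not given: they have to be found in the camera images.
- unit: Fixed drive unit: steel base plate 280 (x) x 520 (y) x 12 mm, central blue gearbox 120 x 120 mm, top 75 mm above the bench, lying motor (top 71 mm) on its -x side. Origin on the bench on the wheel's upright axis, at the plate's centre; z up. 210 mm from it along the unit's y, one end of the plate bears the lock lever's pod, the other a plain terminal box 74 mm above the bench.
- hub (a point): Point on the wheel's upright axis at the mid-height of its spokes, 115 mm above the bench. The hub is a 52 mm aluminium disc, its top 134 mm above the bench.
- pointer_tip (a point): Tip of the wheel's long pointed spoke, 130 mm from the axis, 115 mm above the bench. The spoke is a bar 14 mm wide, 108 to 122 mm above the bench, out to 100 mm, then tapers. The two other spokes, 120 degrees to either side, are 14 mm round bars with a 24 mm black ball 80 mm from the axis. Between and under the spokes there is free room down to 82 mm above the bench.
- wheel (a joint): Angle of the wheel in rad, growing anticlockwise seen from above, at 0 the pointed spoke lies along the unit's x. It turns with no stops, either way, against friction only (0.2 N m, about 2 to 3 N at 80 mm from the axis) and stays where it is left.
- wheel_lift (a joint): How far (m) the wheel has been drawn up its splined shaft; 0 is seated, as at the start, and it must stay seated. Gravity (about 5 N) and slight friction keep it down.
- mark: Fixed brass strap 20 mm wide (top 81 mm above the bench) under the wheel, carrying the timing post: an upright 16 mm steel pin, top 118 mm above the bench. Origin on the bench on the wheel's axis, as unit; its x axis runs from the wheel's axis to the post, whose centre is 150 mm out, 20 mm beyond the tip of a pointer that points at it.
- lock_pivot (a point): Point on the upright pivot axis of the lock lever, at the lever's mid-height, 98 mm above the bench. The lever sits on a grey pod 70 x 70 mm whose top is 80 mm above the bench; the steel stop pin, 10 mm thick, stands on the pod about 36 mm from the pivot, up to 102 mm above the bench.
- lock_tip (a point): Centre of the 24 mm black ball at the lock lever's end, 88 mm from the pivot, 98 mm above the bench. The lever is a steel bar 16 mm wide and 12 mm thick and points roughly to the robot (-x); it swings level.
- lock (a joint): Angle of the lock lever in rad: 0 to 0.25 at the start (unlocked, leaning to +y), 1.4 fully home against the stop pin (locked, leaning to -y). It grows anticlockwise seen from above: the tip is pushed from its +y side towards -y. Friction 0.12 N m (about 2 N at the ball), stays where it is left.
- bearing: Loose steel bearing ring, 48 mm across, 15 mm tall, lying on the base plate's far (+x) part; a bystander. Origin: centre of its underside.
- roller: Loose black rubber roller, 32 mm diameter, 45 mm tall, upright on the base plate's far (+x) part; a bystander. Origin: centre of its underside.
- spray_can: Loose spray can, 54 mm diameter, 130 mm tall, upright on the bench to the left (+y); a bystander. Origin: centre of its underside.
- spanner: Loose steel spanner lying on the bench to the right (-y); a bystander. Origin: its underside, near the middle.

How it is judged:
By the outcome, as a careful person would: the job done as asked, in the order asked, and still so for the second after the job is handed in, with the robot touching nothing.
It also fails if it takes over 54 s, if anything falls off the work surface, if the arm or the gripper's body presses on something with over 40 N, if the wrist force passes 120 N, or if a joint passes its speed limit or range.

## Working session

There is one attempt and no reset: what is moved stays moved. The work goes in short steps, Python scripts to look and compute and a tool call to move; the robot and the scene stay as the last step left them, time stands still between calls to the robot, and variables do not carry over. Pictures are saved under pics/ and viewed, at most 12 in all, crops included, and the job is handed in when it is done.

Besides the shell and the picture viewer there is one more tool, called after ">>>" in YAML: its name, and indented under it one key for each argument. servo_tool: Moves the arm, as the interface text tells. Its arguments: {"type":"object","properties":{"plan":{"type":"array"},"claw":{"type":"number"}},"required":["plan"]}

```bash
mkdir -p pics; cat > h.py <<'E'
import numpy as np,cv2
from bench import env
def grab(n,f):
    p,d=env.grab_frame(n); cv2.imwrite(f'pics/{f}.png',p[:,:,::-1]); np.save(f'pics/{f}.npy',d); return p,d
def pix2z(n,u,v,z):
    m=env.camera_model(n);K=np.array(m['intrinsics']);T=np.array(m['cam_to_world'])
    r=np.linalg.inv(K)@[u,v,1]; r=T[:3,:3]@[r[0],-r[1],-r[2]]; o=T[:3,3]
    return o+r*(z-o[2])/r[2]
def w2p(n,P):
    m=env.camera_model(n);K=np.array(m['intrinsics']);T=np.linalg.inv(np.array(m['cam_to_world']))
    c=T[:3,:3]@np.array(P)+T[:3,3]; q=K@[c[0],-c[1],-c[2]]; return q[:2]/q[2]
E
python3 - <<'E'
from h import *
grab('top','t0');grab('side','s0');print(env.state())
for n in('top','side'):print(env.camera_model(n))
E
```

```text
{'time_s': 0.1, 'joint_pos': array([-1.28839550e+00,  1.31065304e-01,  1.48919612e+00, -2.14983294e-05,
        1.52303098e+00, -8.54272055e-02]), 'qvel': array([-0.00140097, -0.00115889, -0.00155359, -0.00016986, -0.00019417,
       -0.00057052]), 'tau': array([ 9.64026476e-04, -5.61340463e+01, -4.93097699e+01,  7.70353130e-02,
        2.91773910e-02, -4.92283027e-05]), 'tool_pos': array([ 0.21560169, -0.55934981,  0.21769038]), 'tcp_rot': array([ 9.83134984e-01,  1.82879419e-01, -9.42507710e-05, -8.44701946e-04]), 'contact_force': array([-0.73997609, -0.16604636,  0.85912843]), 'moment': array([ 0.02303434,  0.03518104, -0.03975183]), 'finger_force': 0.0, 'opening': 0.0931813387604805}
{'intrinsics': array([[436.93564681,   0.        , 317.00262637],
       [  0.        , 436.93564681, 238.87336331],
       [  0.        ,   0.        ,   1.        ]]), 'cam_to_world': array([[-0.02548874,  0.99906379, -0.03495514,  0.52561924],
       [-0.99947506, -0.02476856,  0.0208835 , -0.00671834],
       [ 0.01999816,  0.03546908,  0.99917067,  1.39505013],
       [ 0.        ,  0.        ,  0.        ,  1.        ]])}
{'intrinsics': array([[483.09865671,   0.        , 322.58459076],
       [  0.        , 483.09865671, 241.13840659],
       [  0.        ,   0.        ,   1.        ]]), 'cam_to_world': array([[-0.93129391, -0.20864101,  0.2985977 ,  0.9689349 ],
       [ 0.36419494, -0.51681561,  0.77476685,  0.89903193],
       [-0.00732819,  0.83028342,  0.55729323,  0.78363486],
       [ 0.        ,  0.        ,  0.        ,  1.        ]])}
```

View pics/t0.png

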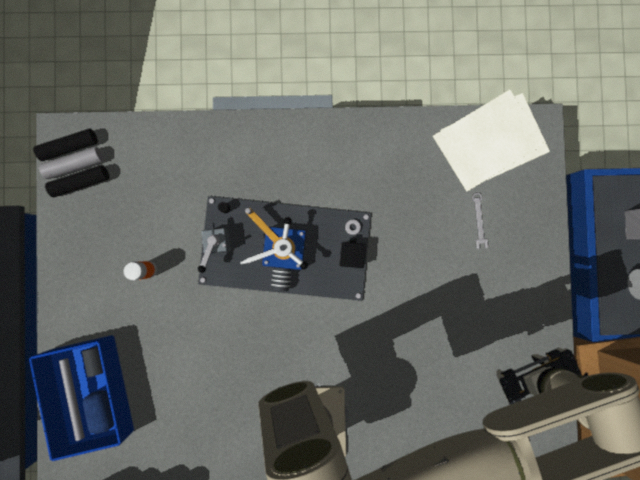

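View pics/s0.png

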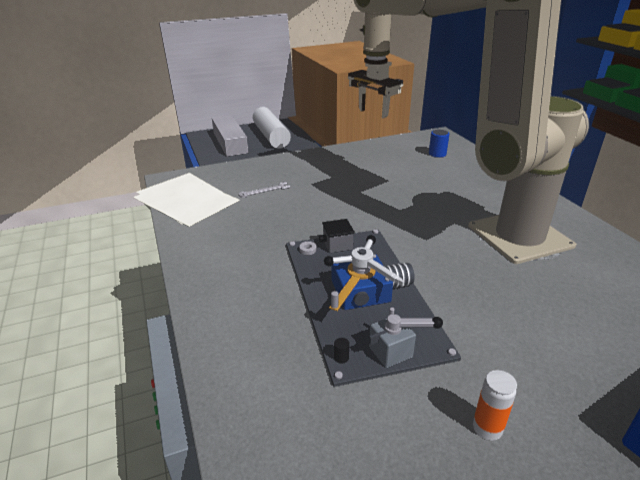

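The top view shows the unit around pixel (285,245), with the brass strap and post at upper left (248,210) and the lock lever around (210,250). I'll enlarge it.

```bash
python3 - <<'E'
import cv2
a=cv2.imread('pics/t0.png')[190:302,190:380]
cv2.imwrite('pics/t0c.png',cv2.resize(a,None,fx=4,fy=4,interpolation=cv2.INTER_CUBIC))
a=cv2.imread('pics/s0.png')[215:385,280:470]
cv2.imwrite('pics/s0c.png',cv2.resize(a,None,fx=3.5,fy=3.5,interpolation=cv2.INTER_CUBIC))
E
```

```text
(no output)
```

View pics/t0c.png

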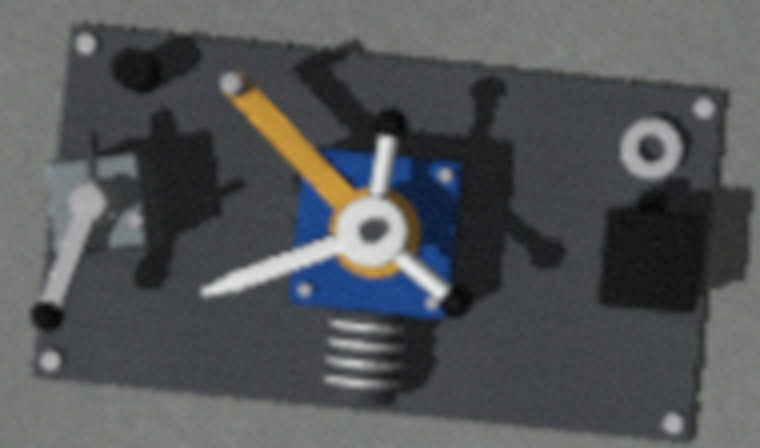

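View pics/s0c.png

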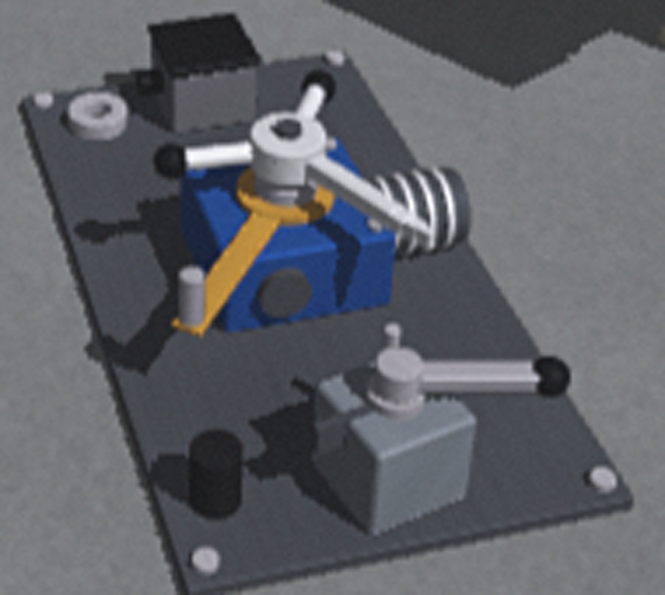

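In the enlarged top view the hub is at (371,230), pointer tip (203,292), post (231,82), balls (392,125) and (455,300). The lever pivot is at (88,201), its ball (46,316), and the stop pin is around (133,217).

```bash
python3 - <<'E'
from h import *
P={}
for k,u,v,z in [('hub',371,230,.134),('tip',203,292,.115),('post',231,82,.118),('b1',392,125,.115),('b2',455,300,.115),('piv',88,201,.105),('lball',46,316,.098),('pin',133,217,.102),('roller',137,70,.057),('bear',652,148,.027),('c1',86,43,.012),('c2',703,108,.012),('c3',50,360,.012),('c4',672,423,.012)]:
    P[k]=pix2z('top',190+(u+.5)/4-.5,190+(v+.5)/4-.5,z);print(k,P[k].round(4))
h=P['hub']
for k in('tip','post','b1','b2'):
    d=(P[k]-h)[:2];print(k,np.hypot(*d).round(4),np.degrees(np.arctan2(d[1],d[0])).round(2))
print('unit ctr',sum(P[c] for c in('c1','c2','c3','c4'))/4)
d=(P['lball']-P['piv'])[:2];print(np.hypot(*d),np.degrees(np.arctan2(d[1],d[0])))
d=P['c1']-P['c2'];print('unit y dir',np.degrees(np.arctan2(d[1],d[0])))
print(P['hub']+0)
from scipy.spatial.transform import Rotation as R
print(R.from_quat(env.state()['tcp_rot']).as_matrix().round(3))
E
```

```text
hub [0.5484 0.0673 0.134 ]
tip [0.5067 0.1917 0.115 ]
post [0.6594 0.1679 0.118 ]
b1 [0.6253 0.0513 0.115 ]
b2 [0.4961 0.0083 0.115 ]
piv [0.5755 0.2762 0.105 ]
lball [0.4917 0.31   0.098 ]
pin [0.563  0.2441 0.102 ]
roller [0.6767 0.2478 0.057 ]
bear [ 0.6092 -0.1482  0.027 ]
c1 [0.7041 0.2961 0.012 ]
c2 [ 0.641  -0.1913  0.012 ]
c3 [0.4549 0.3284 0.012 ]
c4 [ 0.3923 -0.1594  0.012 ]
tip 0.1312 108.56
post 0.1498 42.2
b1 0.0786 -11.75
b2 0.0789 -131.57
unit ctr [0.54805984 0.06845924 0.012     ]
0.09031681645993096 158.03684045665946
unit y dir 82.6208616644715
[0.54842131 0.06731799 0.134     ]
[[ 0.933  0.36  -0.   ]
 [ 0.36  -0.933  0.002]
 [ 0.    -0.002 -1.   ]]
```

>>> servo_tool:
  plan:
    - [0.17,-0.18,0,0,0,0]
    - [0.34,-0.36,0,0,0,0]
    - [0.5,-0.55,0,0,0,0]
    - [0.67,-0.73,0,0,0,0]
    - [0.84,-0.91,0,0,0,0]
  claw: -1

```text
time_s: 0.72
tool_pos: [0.2615, -0.4437, 0.2181]
tcp_rot: [0.983, 0.183, -0.0, -0.0]
contact_force: [0.4, -0.5, 0.8]
opening: 0.0476
finger_force: 0.0
```

>>> servo_tool:
  plan:
    - [0.17,-0.18,0,0,0,0]
    - [0.34,-0.36,0,0,0,0]
    - [0.5,-0.55,0,0,0,0]
    - [0.67,-0.73,0,0,0,0]
    - [0.84,-0.91,0,0,0,0]

```text
time_s: 1.35
tool_pos: [0.3071, -0.3286, 0.2182]
tcp_rot: [0.983, 0.183, -0.0, -0.0]
contact_force: [-0.0, 0.4, 0.2]
opening: 0.0012
finger_force: 0.0
```

>>> servo_tool:
  plan:
    - [0.17,-0.18,0,0,0,0]
    - [0.34,-0.36,0,0,0,0]
    - [0.5,-0.55,0,0,0,0]
    - [0.67,-0.73,0,0,0,0]
    - [0.84,-0.91,0,0,0,0]

```text
time_s: 1.98
tool_pos: [0.3528, -0.2136, 0.2183]
tcp_rot: [0.983, 0.183, -0.0, -0.0]
contact_force: [0.6, -0.3, 0.4]
opening: 0.0007
finger_force: 0.0
```

>>> servo_tool:
  plan:
    - [0.17,-0.18,0,0,0,0]
    - [0.34,-0.36,0,0,0,0]
    - [0.5,-0.55,0,0,0,0]
    - [0.67,-0.73,0,0,0,0]
    - [0.84,-0.91,0,0,0,0]

```text
time_s: 2.6
tool_pos: [0.3984, -0.0985, 0.2183]
tcp_rot: [0.983, 0.183, -0.0, -0.0]
contact_force: [0.2, 0.6, 0.3]
opening: 0.0004
finger_force: 0.0
```

>>> servo_tool:
  plan:
    - [0.17,-0.18,0,0,0,0]
    - [0.34,-0.36,0,0,0,0]
    - [0.5,-0.55,0,0,0,0]
    - [0.67,-0.73,0,0,0,0]
    - [0.84,-0.91,0,0,0,0]

```text
time_s: 3.22
tool_pos: [0.444, 0.0166, 0.2183]
tcp_rot: [0.983, 0.183, -0.0, -0.0]
contact_force: [-0.1, 0.1, 1.6]
opening: 0.0005
finger_force: 0.0
```

>>> servo_tool:
  plan:
    - [0,0,0,0,0,-0.08]
    - [0,0,0,0,0,-0.16]
    - [0,0,0,0,0,-0.24]
    - [0,0,0,0,0,-0.32]
    - [0,0,0,0,0,-0.4]

```text
time_s: 3.85
tool_pos: [0.4438, 0.0157, 0.2182]
tcp_rot: [0.833, 0.553, -0.0, -0.0]
contact_force: [-0.2, 0.4, -0.6]
opening: 0.0005
finger_force: 0.0
```

>>> servo_tool:
  plan:
    - [0,0,0,0,0,-0.08]
    - [0,0,0,0,0,-0.16]
    - [0,0,0,0,0,-0.24]
    - [0,0,0,0,0,-0.32]
    - [0,0,0,0,0,-0.36]

```text
time_s: 4.47
tool_pos: [0.4438, 0.0157, 0.2182]
tcp_rot: [0.585, 0.811, -0.0, -0.0]
contact_force: [0.7, -0.3, -0.1]
opening: 0.0008
finger_force: 0.0
```

>>> servo_tool:
  plan:
    - [0.2,0.15,0,0,0,0]
    - [0.4,0.3,0,0,0,0]
    - [0.6,0.45,0,0,0,0]
    - [0.8,0.6,0,0,0,0]
    - [0.96,0.75,0,0,0,0]

```text
time_s: 5.1
tool_pos: [0.4853, 0.1312, 0.2182]
tcp_rot: [0.586, 0.81, -0.0, -0.0]
contact_force: [-0.2, -0.5, -0.3]
opening: 0.0007
finger_force: 0.0
```

>>> servo_tool:
  plan:
    - [0,0,0.2,0,0,0]
    - [0,0,0.4,0,0,0]
    - [0,0,0.6,0,0,0]
    - [0,0,0.75,0,0,0]
    - [0,0,0.8,0,0,0]

```text
time_s: 5.72
tool_pos: [0.4842, 0.1296, 0.1367]
tcp_rot: [0.587, 0.81, -0.001, -0.001]
contact_force: [0.1, 0.4, 0.1]
opening: 0.0008
finger_force: 0.0
```

```bash
python3 - <<'E'
from h import *
p,_=grab('top','t1');q,_=grab('side','s1')
a=cv2.resize(p[190:290,190:330,::-1],None,fx=4,fy=4,interpolation=2)
b=cv2.resize(q[130:330,280:440,::-1],None,fx=2,fy=2,interpolation=2)
c=np.zeros((400,560+320,3),'u1');c[:,:560]=a;c[:,560:]=b
cv2.imwrite('pics/c1.png',c[:,:800])
E
```

```text
(no output)
```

View pics/c1.png

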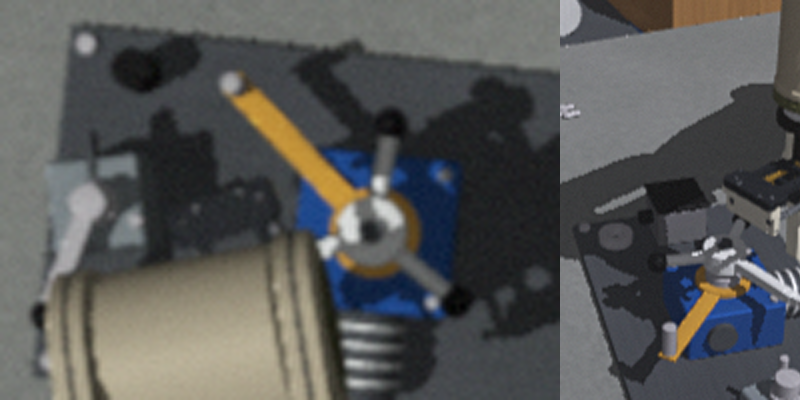

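>>> servo_tool:
  plan:
    - [0,0,0.2,0,0,0]
    - [0,0,0.38,0,0,0]
    - [0,0.05,0.38,0,0,0]
    - [0,0.1,0.38,0,0,0]
    - [0,0.14,0.38,0,0,0]

```text
time_s: 6.45
tool_pos: [0.4998, 0.135, 0.1016]
tcp_rot: [0.587, 0.81, 0.001, 0.001]
contact_force: [0.1, -0.0, -0.3]
opening: 0.0004
finger_force: 0.0
```

>>> servo_tool:
  plan:
    - [0.021,0.085,0,0,0,0.0524]
    - [0.033,0.172,0,0,0,0.105]
    - [0.037,0.259,0,0,0,0.157]
    - [0.03,0.347,0,0,0,0.209]
    - [0.015,0.433,0,0,0,0.262]

```text
time_s: 7.08
tool_pos: [0.5399, 0.15, 0.1013]
tcp_rot: [0.777, 0.629, 0.0, -0.0]
contact_force: [-2.6, -0.3, 2.8]
opening: 0.0005
finger_force: 1.3
```

```bash
cat >> h.py <<'E'
def look(f):
    s=env.state(); t=np.array(s['tool_pos']); q=s['tcp_rot']; yaw=2*np.arctan2(q[1],q[0])
    H=np.array([.5484,.0676]); d=t[:2]-H
    print('tcp',t.round(4),'yaw',np.degrees(yaw).round(1),'radial/ccw in tool',d@[np.cos(yaw),np.sin(yaw)],d@[-np.sin(yaw),np.cos(yaw)],s['contact_force'].round(1))
    p,_=grab('top',f)
    cv2.imwrite(f'pics/{f}c.png',cv2.resize(p[190:302,190:380,::-1],None,fx=4,fy=4,interpolation=2))
E
python3 -c "
from h import *
look('t2')"
```

```text
tcp [0.5399 0.15   0.1013] yaw 78.0 radial/ccw in tool 0.07884282720733628 0.02550168092397444 [-2.6 -0.3  2.8]
```

View pics/t2c.png

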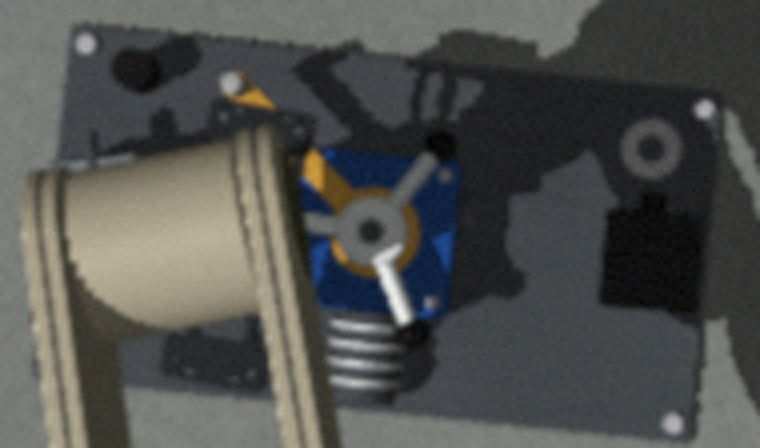

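>>> servo_tool:
  plan:
    - [0.021,0.085,0,0,0,0.0524]
    - [0.035,0.172,0,0,0,0.105]
    - [0.039,0.259,0,0,0,0.157]
    - [0.035,0.345,0,0,0,0.209]
    - [0.022,0.428,0,0,0,0.262]

```text
time_s: 7.75
tool_pos: [0.582, 0.1434, 0.1011]
tcp_rot: [0.913, 0.407, 0.0, -0.0]
contact_force: [-3.1, 0.5, 1.9]
opening: 0.0007
finger_force: 1.3
```

```bash
python3 -c "
from h import *
look('t3')"
```

```text
tcp [0.582  0.1434 0.1011] yaw 48.0 radial/ccw in tool 0.07881706014445446 0.025676509731817246 [-3.1  0.5  1.9]
```

View pics/t3c.png

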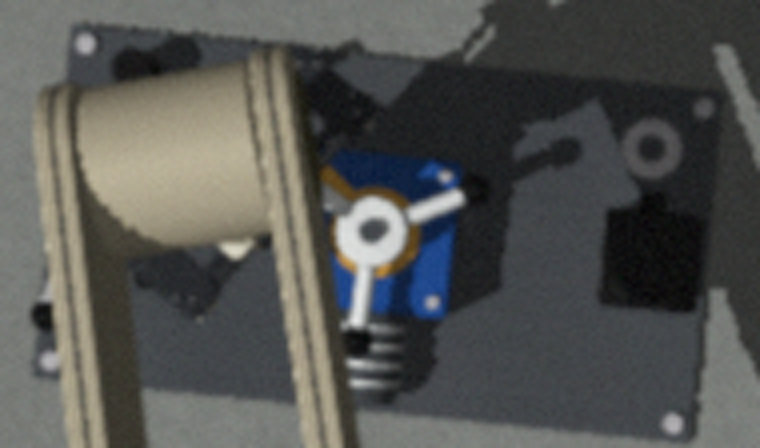

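>>> servo_tool:
  plan:
    - [0.012,0.04,0,0,0,0.025]
    - [0.022,0.08,0,0,0,0.05]
    - [0.029,0.119,0,0,0,0.074]
    - [0.029,0.119,0,0,0,0.074]
    - [0.029,0.119,0,0,0,0.074]

```text
time_s: 8.43
tool_pos: [0.5926, 0.1372, 0.1009]
tcp_rot: [0.94, 0.34, 0.0, 0.0]
contact_force: [0.5, 1.5, 0.8]
opening: 0.0004
finger_force: 0.2
```

>>> servo_tool:
  plan:
    - [0,-0.1,0,0,0,0]
    - [0,-0.3,0,0,0,0]
    - [0,-0.3,-0.3,0,0,0]
    - [0,-0.3,-0.65,0,0,0]
    - [0,-0.3,-1,0,0,0]

```text
time_s: 9.05
tool_pos: [0.5722, 0.1615, 0.2015]
tcp_rot: [0.941, 0.34, -0.0, -0.0]
contact_force: [0.5, 0.4, -0.5]
opening: 0.0004
finger_force: 0.0
```

>>> servo_tool:
  plan:
    - [0,-0.2,0,0,0,-0.08]
    - [0,-0.4,0,0,0,-0.16]
    - [0,-0.6,0,0,0,-0.24]
    - [0,-0.8,0,0,0,-0.32]
    - [0,-1,0,0,0,-0.4]

```text
time_s: 9.68
tool_pos: [0.508, 0.2387, 0.2005]
tcp_rot: [0.732, 0.681, -0.0, -0.0]
contact_force: [0.3, -0.2, -0.2]
opening: 0.0006
finger_force: 0.0
```

>>> servo_tool:
  plan:
    - [0.2,0,0,0,0,-0.08]
    - [0.4,0,0,0,0,-0.16]
    - [0.6,0,0,0,0,-0.24]
    - [0.8,0,0,0,0,-0.32]
    - [1,0,0,0,0,-0.4]

```text
time_s: 10.3
tool_pos: [0.5162, 0.3385, 0.2005]
tcp_rot: [0.409, 0.912, -0.0, -0.0]
contact_force: [-0.2, -1.7, 0.0]
opening: 0.0005
finger_force: 0.0
```

```bash
python3 -c "
from h import *
look('t4')"
```

```text
tcp [0.5162 0.3385 0.2005] yaw 131.7 radial/ccw in tool 0.22372601381767668 -0.15609177641533098 [-0.2 -1.7  0. ]
```

View pics/t4c.png

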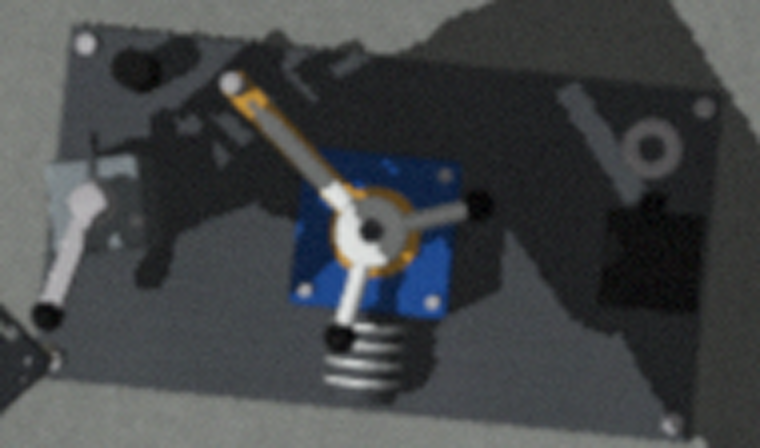

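The pointer now lies along the strap, with its tip by the post at about (240,92). I'll check it enlarged.

```bash
python3 - <<'E'
from h import *
p=cv2.imread('pics/t4.png')[200:262,236:320]
p=cv2.convertScaleAbs(p,alpha=1.4,beta=20)
cv2.imwrite('pics/z4.png',cv2.resize(p,None,fx=9,fy=9,interpolation=2))
h=pix2z('top',190+371.5/4-.5,190+230.5/4-.5,.134)
for u,v in((480,206),(339,337)):
    d=pix2z('top',190+(u+.5)/4-.5,190+(v+.5)/4-.5,.115)-h;print(np.degrees(np.arctan2(d[1],d[0])),np.hypot(d[0],d[1]))
# expected pixel line of a pointer at post angle, in crop px
for r,z in((0,.134),(.04,.122),(.1,.122),(.13,.115),(.15,.118)):
    a=np.radians(42.2);q=w2p('top',[h[0]+r*np.cos(a),h[1]+r*np.sin(a),z]);print(r,((q-[236,200]+.5)*9-.5).round())
E
```

```text
-78.6105642565512 0.08059123967886411
161.2383072893101 0.08143141856629017
0 [421. 428.]
0.04 [338. 339.]
0.1 [211. 205.]
0.13 [149. 140.]
0.15 [106.  95.]
```

View pics/z4.png

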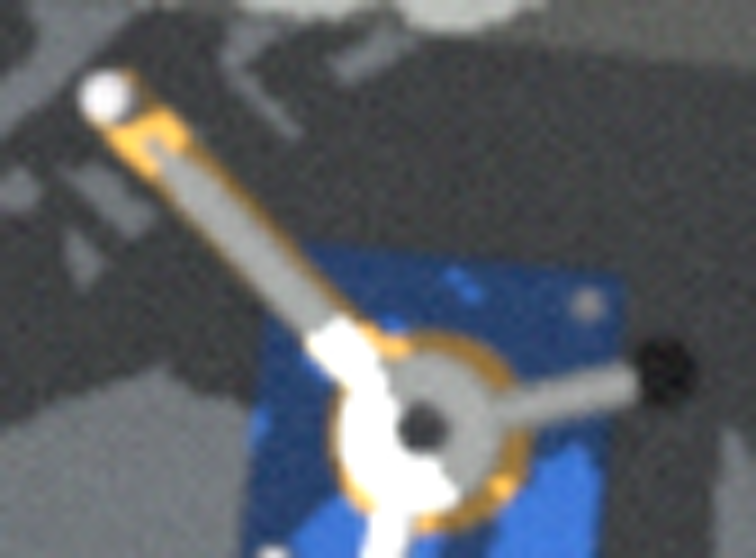

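Pointer aligned (within about 1°). Now the lever.

>>> servo_tool:
  plan:
    - [-0.05,0.04,0.1,0,0,-0.08]
    - [-0.1,0.08,0.2,0,0,-0.16]
    - [-0.145,0.125,0.2,0,0,-0.23]
    - [-0.145,0.125,0.3,0,0,-0.23]
    - [-0.145,0.125,0.4,0,0,-0.23]

```text
time_s: 10.98
tool_pos: [0.5357, 0.3345, 0.1599]
tcp_rot: [0.195, 0.981, -0.0, -0.0]
contact_force: [-0.7, 0.2, -0.4]
opening: 0.0004
finger_force: 0.0
```

>>> servo_tool:
  plan:
    - [0,0,0.2,0,0,0]
    - [0,0,0.4,0,0,0]
    - [0,0,0.6,0,0,0]
    - [0,0,0.67,0,0,0]
    - [0,0,0.67,0,0,0]

```text
time_s: 11.6
tool_pos: [0.5361, 0.3341, 0.0928]
tcp_rot: [0.194, 0.981, -0.0, -0.001]
contact_force: [0.4, 0.4, -0.2]
opening: 0.0005
finger_force: 0.0
```

>>> servo_tool:
  plan:
    - [0,-0.05,0,0,0,0]
    - [0,-0.1,0,0,0,0]
    - [0,-0.15,0,0,0,0]
    - [0,-0.15,0,0,0,0]
    - [0,-0.15,0,0,0,0]

```text
time_s: 12.22
tool_pos: [0.5308, 0.3205, 0.0939]
tcp_rot: [0.194, 0.981, 0.0, 0.0]
contact_force: [0.1, 0.0, -0.3]
opening: 0.0005
finger_force: 0.0
```

>>> servo_tool:
  plan:
    - [0.027,-0.084,0,0,0,-0.07]
    - [0.042,-0.171,0,0,0,-0.14]
    - [0.045,-0.259,0,0,0,-0.21]
    - [0.035,-0.346,0,0,0,-0.28]
    - [0.014,-0.432,0,0,0,-0.35]

```text
time_s: 12.85
tool_pos: [0.5125, 0.2815, 0.0938]
tcp_rot: [-0.157, 0.988, 0.0, -0.0]
contact_force: [-1.4, 2.1, 1.5]
opening: 0.0004
finger_force: 1.2
```

>>> servo_tool:
  plan:
    - [0.027,-0.084,0,0,0,-0.07]
    - [0.042,-0.171,0,0,0,-0.14]
    - [0.045,-0.215,0,0,0,-0.175]
    - [0.045,-0.215,0,0,0,-0.175]
    - [0.045,-0.215,0,0,0,-0.175]

```text
time_s: 13.48
tool_pos: [0.5155, 0.2594, 0.0937]
tcp_rot: [-0.323, 0.946, -0.0, 0.0]
contact_force: [0.3, 0.8, -0.4]
opening: 0.0006
finger_force: 0.0
```

```bash
python3 -c "
from h import *
look('t5')
s=env.state();y=2*np.arctan2(s['tcp_rot'][1],s['tcp_rot'][0]);d=s['tool_pos'][:2]-[.5755,.276]
print(np.degrees(y),d@[np.cos(y),np.sin(y)],d@[np.sin(y),-np.cos(y)])"
```

```text
tcp [0.5155 0.2594 0.0937] yaw 217.7 radial/ccw in tool -0.09131634591375971 -0.17181315627069044 [ 0.3  0.8 -0.4]
217.75671815353198 0.05764359688176938 0.02362253395069181
```

View pics/t5c.png

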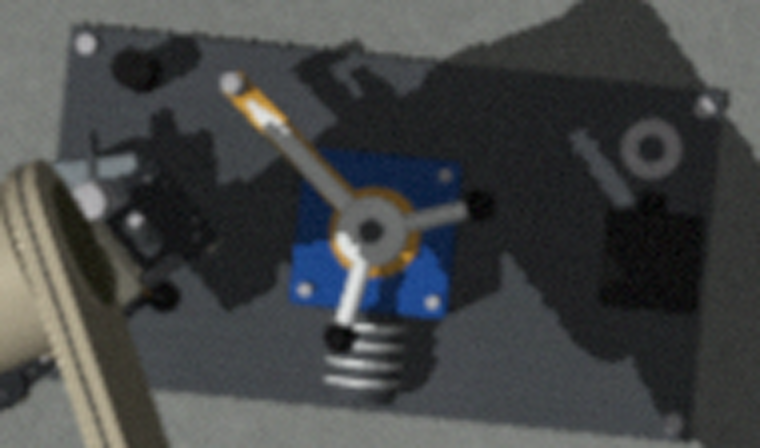

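>>> servo_tool:
  plan:
    - [0.011,-0.03,0,0,0,-0.026]
    - [0.021,-0.062,0,0,0,-0.052]
    - [0.03,-0.093,0,0,0,-0.0785]
    - [0.03,-0.093,0,0,0,-0.0785]
    - [0.03,-0.093,0,0,0,-0.0785]

```text
time_s: 14.15
tool_pos: [0.5186, 0.2504, 0.0937]
tcp_rot: [-0.397, 0.918, 0.0, 0.0]
contact_force: [-1.6, 1.8, -0.4]
opening: 0.0005
finger_force: 1.2
```

>>> servo_tool:
  plan:
    - [0,-0.01,0,0,0,0]
    - [0,-0.02,0,0,0,0]
    - [0,-0.02,0,0,0,0]
    - [0,-0.02,0,0,0,0]
    - [0,-0.02,0,0,0,0]

```text
time_s: 14.78
tool_pos: [0.5188, 0.2502, 0.0936]
tcp_rot: [-0.397, 0.918, 0.001, -0.001]
contact_force: [-6.1, 7.0, 3.7]
opening: 0.0003
finger_force: 5.2
```

>>> servo_tool:
  plan:
    - [0,-0.01,0,0,0,0]
    - [0,-0.02,0,0,0,0]
    - [0,-0.02,0,0,0,0]
    - [0,-0.02,0,0,0,0]
    - [0,-0.02,0,0,0,0]

```text
time_s: 15.4
tool_pos: [0.519, 0.25, 0.0936]
tcp_rot: [-0.398, 0.918, 0.002, -0.001]
contact_force: [-12.9, 12.0, 5.7]
opening: 0.0008
finger_force: 9.0
```

Firmly against the stop; withdraw.

>>> servo_tool:
  plan:
    - [0,0.1,0,0,0,0]
    - [0,0.3,0,0,0,0]
    - [0,0.3,-0.35,0,0,0]
    - [0,0.3,-0.7,0,0,0]
    - [0,0.3,-1,0,0,0]

```text
time_s: 16.02
tool_pos: [0.4993, 0.2683, 0.1951]
tcp_rot: [-0.397, 0.918, -0.0, 0.0]
contact_force: [0.5, -0.1, 0.2]
opening: 0.0003
finger_force: 0.0
```

>>> servo_tool:
  plan:
    - [0,0.2,-0.1,0,0,0]
    - [0,0.4,-0.2,0,0,0]
    - [0,0.6,-0.2,0,0,0]
    - [0,0.8,-0.2,0,0,0]
    - [0,1,-0.2,0,0,0]

```text
time_s: 16.65
tool_pos: [0.4251, 0.337, 0.2126]
tcp_rot: [-0.398, 0.918, -0.0, -0.001]
contact_force: [0.7, 0.4, -0.8]
opening: 0.0006
finger_force: 0.0
```

```bash
python3 -c "
from h import *
look('t6')"
```

```text
tcp [0.4251 0.337  0.2126] yaw 226.8 radial/ccw in tool -0.11222070866607264 -0.27423173497398345 [ 0.7  0.4 -0.8]
```

View pics/t6c.png

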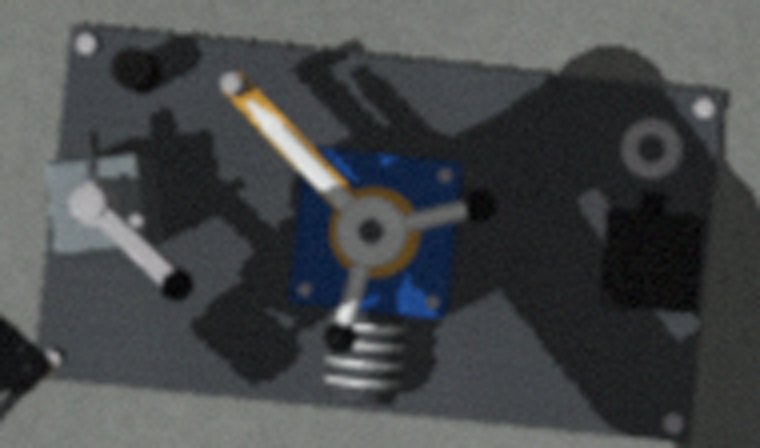

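The lever (ball at (177,284)) rests against the stop pin at (135,220). The pointer is still aimed at the post and the bystanders shown have not moved.

```bash
python3 -c "
from bench import env
print(env.job_done())"
```

```text
the job is handed in; nothing more can be done
None
```

The job is handed in: the wheel's pointer aims at the timing post to within about 1° by the camera, the lock lever was then pushed home against its stop pin, and the robot touched neither the bystanders nor anything else after withdrawing.

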